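# Grade three spring buffers by feel

## Robot

A 7-joint arm with a two-finger parallel gripper is mounted at the origin on a cart in front of the work surface, level with it; the furniture and walls round the work are solid. World frame = base frame: x ahead of the robot, y to its left, z up, the work surface at z = 0. Lengths are in m, angles in rad, forces in N, time in s.
With the tool pointing down it reaches from about 0.425 to 0.925 m from the base axis. Payload 6.8 kg.
Tool frame: the origin (TCP) lies on the front face of the gripper's body, between the roots of the fingers; the fingertips stand 73 mm ahead of it and the grasp point (between the pads) lies 54 mm ahead of it (env.nose_length is the distance from the TCP to the fingertips, in m); z points along the fingers, y is the direction in which the jaws open and shut (so a half turn about z gives the same grasp; the last joint's range is limited). The gripper opens to 85 mm and grips with 20 to 120 N. Pads are 22 mm wide; open, the fingers measure 114 mm over their backs; the gripper's body (76 mm by 85 mm) begins 54 mm behind the grasp point. The pads swing forward as they close: fully open they stand 13 mm farther back than shut.
Start: joints at [-1.444, 0.477, 0.022, 1.555, -0.011, 1.109, -0.083], TCP at [0.157, 0.656, 0.304] pointing down, gripper open.
Joint ranges: [-2.96, 2.96], [-0.34, 2.1], [-1.41, 1.46], [0.24, 2.44], [-1.37, 4.51], [0.17, 1.92], [-2.96, 2.96]. Speed limits (rad/s): [2.39, 2.39, 3.14, 3.14, 3.14, 3.14, 3.14].

## Interface

Orientations are given as a unit quaternion [w, x, y, z].
In Python, from cell import env, kin, camera, calibration, job gives the robot as it stands. The module is installed in compiled form; this text tells all that it offers. Calls block until the motion is done:
- env.reach(position, orientation): joint-space move of the TCP to a pose.
- env.movel(position, velocity=0.15, rot=None, stop_force=None): straight line of the TCP; rot=None keeps the orientation; velocity is the mean speed in m/s. With stop_force (N) it stops when the force on the tool has changed by that much, and returns True; else False.
- env.goto_joints(angles): joint-space move.
- env.grip(opening, f_grip=None): finger opening in m; f_grip is the grip in N (None keeps the last); returns when the fingers have stopped.
- env.dwell(seconds).
- kin.inverse_kinematics(position, orientation): joint angles nearest the present ones, or None.
- env.get_state(): the state.
- camera(name): name is "scene" or "top" or "wrist"; returns (picture, depth): 384x512x3 uint8, blue, green, red; 384x512 float32, m along the optical axis (not along the pixel's ray), 0 where there is no reading.
- calibration(name): a dict with "fx", "fy", "cx", "cy" (pixels), "rvec" (rotation vector, rad) and "tvec" (3), from world to camera coordinates, as OpenCV has them. Camera axes: x right, y down, z forward; pixel columns grow to the right and rows downward; lengths in m; the calibration is good to about 2 mm. A picture is of the moment at which its call begins: read the wrist's pose just before it. calibration takes no time and is no camera call; for the wrist camera it gives the pose at the moment of the call.
A pose or a line that the arm cannot do raises env.PlanningError and nothing moves.
- job.job_done(): hands the job in, once; it reports no verdict.
The state is a dict: "time": time; "qpos": joint angles; "joint_velocities": joint speeds; "joint_torque": joint torques, N m; "tcp_pos": TCP position; "orientation": TCP orientation; "force": force on the tool from outside, world axes, zero at the start; "torque": the same for the moment, N m; "opening": finger opening in m.
Only numpy, scipy, OpenCV 4.12 (cv2) and the standard library are available. Lean on these libraries where they do the work, as an engineer would, in place of code of your own. Each camera call takes 0.05 s, during which the arm holds its last target.

## Task

Working from left to right along the test board, press each buffer's rubber stem straight down until its bright line is level with the steel collar, hold it there for a moment to feel how hard it pushes back, and never push with more than about 15 N or bottom it out. Then stand the softest buffer upright in the round dish and the stiffest upright in the square tray, and leave the middling one in its seat. Do not disturb the bolt, the multimeter or the tape measure.

Things in the scene. Friction and masses are not known exactly. Their poses are not given: they have to be found in the camera images.
- test_board: plywood strip 100 x 300 x 15 mm fixed to the bench, its long side (its y axis) across in front of the robot, with three round seats 95 mm apart, each holding one buffer; origin at the centre of its underside
- seat_left (a point): centre of the floor of the left-hand (+y, seen from the robot) round seat of the test board; 44 mm wide (2 mm play round the buffer), floor 11 mm above the bench and 4 mm below the board's top
- seat_mid (a point): centre of the floor of the middle round seat of the test board; 44 mm wide (2 mm play round the buffer), floor 11 mm above the bench and 4 mm below the board's top
- seat_right (a point): centre of the floor of the right-hand (-y) round seat of the test board; 44 mm wide (2 mm play round the buffer), floor 11 mm above the bench and 4 mm below the board's top
- buffer_a: one of three spring buffers that look exactly alike: steel collar 40 mm in diameter and 44 mm tall, with a 24 mm thick black rubber stem standing 20 mm out of its top (64 mm in all); a thin bright line rings the stem 8 mm above the collar, and the stem sinks into the collar against a spring. Origin at the centre of the underside, z up. 170 g (may vary by a third). One of the three is soft, one medium, one stiff; which is not known.
- buffer_b: one of three spring buffers that look exactly alike: steel collar 40 mm in diameter and 44 mm tall, with a 24 mm thick black rubber stem standing 20 mm out of its top (64 mm in all); a thin bright line rings the stem 8 mm above the collar, and the stem sinks into the collar against a spring. Origin at the centre of the underside, z up. 170 g (may vary by a third). One of the three is soft, one medium, one stiff; which is not known.
- buffer_c: one of three spring buffers that look exactly alike: steel collar 40 mm in diameter and 44 mm tall, with a 24 mm thick black rubber stem standing 20 mm out of its top (64 mm in all); a thin bright line rings the stem 8 mm above the collar, and the stem sinks into the collar against a spring. Origin at the centre of the underside, z up. 170 g (may vary by a third). One of the three is soft, one medium, one stiff; which is not known.
- buffer_a_stem (a joint): how far the stem of that buffer is pushed in (m): 0 = out, 0.008 = the bright line is level with the collar, 0.014 = bottomed. It starts to give at about 3 N; 8 mm in, it pushes back with about 5 N (soft), 9 N (medium) or 13 N (stiff); it springs out again by itself.
- buffer_b_stem (a joint): how far the stem of that buffer is pushed in (m): 0 = out, 0.008 = the bright line is level with the collar, 0.014 = bottomed. It starts to give at about 3 N; 8 mm in, it pushes back with about 5 N (soft), 9 N (medium) or 13 N (stiff); it springs out again by itself.
- buffer_c_stem (a joint): how far the stem of that buffer is pushed in (m): 0 = out, 0.008 = the bright line is level with the collar, 0.014 = bottomed. It starts to give at about 3 N; 8 mm in, it pushes back with about 5 N (soft), 9 N (medium) or 13 N (stiff); it springs out again by itself.
- square_tray: square aluminium tray 116 x 116 mm, rim 14 mm high, walls 4 mm, fixed; origin at the centre of its underside
- square_tray_in (a point): centre of the tray's inner floor, 4 mm above the bench; the floor is 108 x 108 mm
- round_dish: round aluminium dish, 120 mm across the rim, 14 mm high, walls 4 mm, fixed; origin at the centre of its underside
- dish_in (a point): centre of the dish's inner floor, 4 mm above the bench; the floor is about 106 mm across
- hex_bolt: loose hexagon bolt 66 x 18 x 16 mm lying on the bench, a bystander
- multimeter: loose multimeter 144 x 70 x 40 mm lying on the bench, a bystander
- tape_measure: loose tape measure 36 x 91 x 68 mm standing on the bench, a bystander
Not all that is in view belongs to the job. Leave any orange or red look-alike of the buffer_b alone.

How it is judged:
On the way, in this order (a step that is already met when the one before it is completed fails the run):
1. the stem of the buffer in the left-hand seat is held 6 to 10.5 mm in (((value of joint buffer_a_stem between 0.006 and 0.0105 m and horizontal distance between buffer_a and seat_left below 0.012 m) or (value of joint buffer_b_stem between 0.006 and 0.0105 m and horizontal distance between buffer_b and seat_left below 0.012 m) or (value of joint buffer_c_stem between 0.006 and 0.0105 m and horizontal distance between buffer_c and seat_left below 0.012 m))), for 0.3 s.
2. the stem of the buffer in the middle seat is held 6 to 10.5 mm in (((value of joint buffer_a_stem between 0.006 and 0.0105 m and horizontal distance between buffer_a and seat_mid below 0.012 m) or (value of joint buffer_b_stem between 0.006 and 0.0105 m and horizontal distance between buffer_b and seat_mid below 0.012 m) or (value of joint buffer_c_stem between 0.006 and 0.0105 m and horizontal distance between buffer_c and seat_mid below 0.012 m))), for 0.3 s.
3. the stem of the buffer in the right-hand seat is held 6 to 10.5 mm in (((value of joint buffer_a_stem between 0.006 and 0.0105 m and horizontal distance between buffer_a and seat_right below 0.012 m) or (value of joint buffer_b_stem between 0.006 and 0.0105 m and horizontal distance between buffer_b and seat_right below 0.012 m) or (value of joint buffer_c_stem between 0.006 and 0.0105 m and horizontal distance between buffer_c and seat_right below 0.012 m))), for 0.3 s.
At the end, for the whole second after the job is handed in: Softest buffer upright (0.12 rad) on the round dish's floor, centre within 36 mm of the dish's centre; stiffest upright on the square tray's floor, within 36 mm of its centre along each side; medium one upright in its seat, within 8 mm of its start; all at rest (horizontal distance between buffer_b and dish_in below 0.036 m and height (world z) of each of buffer_b, buffer_c below 0.008 m and angle between each of buffer_b, buffer_c, buffer_a's own z axis and vertical below 0.12 rad and linear speed of each of buffer_b, buffer_c, buffer_a below 0.02 m/s and x of buffer_c in the frame of square_tray between -0.036 and 0.036 m and y of buffer_c in the frame of square_tray between -0.036 and 0.036 m and distance of buffer_a from where it was at the start of the episode below 0.008 m); the robot touches nothing.
It fails at once if a stem is pushed in more than 12.5 mm (nearly bottomed) (value of joint any of buffer_a_stem, buffer_b_stem, buffer_c_stem above 0.0125 m).
It fails at once if while its stem is pushed in, a buffer bears on the board with more than 18.5 N (its weight of up to 2.2 N included) ((value of joint buffer_a_stem above 0.003 m and contact force between buffer_a and test_board above 18.5 N) or (value of joint buffer_b_stem above 0.003 m and contact force between buffer_b and test_board above 18.5 N) or (value of joint buffer_c_stem above 0.003 m and contact force between buffer_c and test_board above 18.5 N)).
It fails at once if the bolt, the multimeter or the tape measure is shifted more than 20 mm (distance of any of hex_bolt, multimeter, tape_measure from where it was at the start of the episode above 0.02 m).
It also fails if it takes over 72 s, if anything falls off the work surface, if the arm or the gripper's body presses on something with over 40 N, if the wrist force passes 120 N, or if a joint passes its speed limit or range.

## Working session

There is one attempt and no reset: what is moved stays moved. The work goes in short steps, each a Python script; the robot and the scene stay as the last script left them, time stands still between calls to the robot, and variables do not carry over. Pictures are saved under pics/ and viewed, and the job is handed in when it is done.

```bash
mkdir -p pics; ls; python3 - <<'E'
from cell import env,kin,camera,calibration,job
import cv2
s=env.get_state();print(s)
print(env.nose_length)
for n in("scene","top","wrist"):
    p,d=camera(n);cv2.imwrite(f"pics/{n}0.png",p)
    print(n,calibration(n))
E
```

```text
pics
{'time': 0.0, 'qpos': array([-1.44410423,  0.47778375,  0.02240856,  1.55646185, -0.01151721,
        1.1093058 , -0.08314122]), 'joint_velocities': array([-1.75276605e-03, -6.61899213e-04,  2.64470006e-04, -1.12588948e-03,
        2.94786543e-05,  1.15920266e-04, -1.73604792e-03]), 'joint_torque': array([-1.26294012e-04, -5.96450007e+01,  1.60796966e+00, -2.81207621e+01,
        1.24441463e-02,  9.29964735e-03,  8.49586002e-06]), 'tcp_pos': array([0.15696545, 0.65601728, 0.30293351]), 'orientation': array([-3.13198910e-05,  1.17170498e-01,  9.93111392e-01, -9.14320827e-04]), 'force': array([ 0.73185346,  0.19029593, -0.6615911 ]), 'torque': array([-0.01369085,  0.00553309,  0.00352278]), 'opening': 0.08530973661109148}
0.0726
scene {'fx': 365.773582829574, 'fy': 365.773582829574, 'cx': 254.0775075534155, 'cy': 193.75146048843285, 'rvec': array([ 2.07467813, -0.76988946,  0.39344821]), 'tvec': array([-0.42489076,  0.27778304,  0.74226115])}
top {'fx': 491.09490917379605, 'fy': 491.09490917379605, 'cx': 254.33115994605308, 'cy': 195.41510403350574, 'rvec': array([ 2.1210153 , -2.10520467,  0.18721592]), 'tvec': array([0.02578779, 0.5460722 , 1.25028758])}
wrist {'fx': 284.86532574496397, 'fy': 284.86532574496397, 'cx': 253.17455502788758, 'cy': 191.06448332969043, 'rvec': array([-2.27797117, -1.79747862, -0.25938749]), 'tvec': array([-0.67456315, -0.03581069,  0.37862811])}
```

View pics/scene0.png

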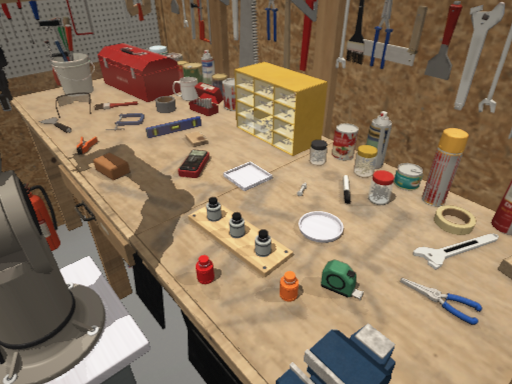

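View pics/top0.png

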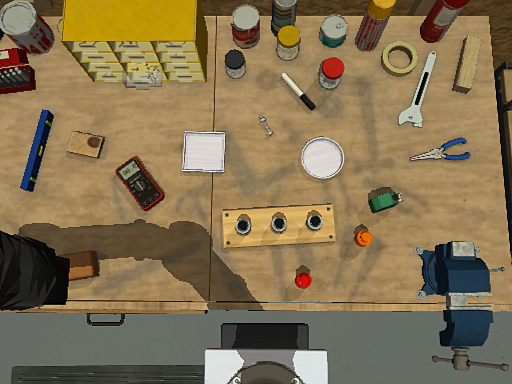

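The scene view shows the three black-stemmed buffers on the board. In the top view they sit at about (243,224), (279,222) and (315,220). The tray is at (204,152), the dish at (323,158), the bolt at (265,125), the multimeter at (139,183) and the tape at (385,201). The red and orange decoys are at (303,280) and (363,237). Next I'll measure positions.

```bash
cat > h.py <<'E'
import numpy as np,cv2
from cell import env,kin,camera,calibration,job
def cam(n):
    c=calibration(n);R=cv2.Rodrigues(np.array(c["rvec"]))[0];t=np.array(c["tvec"]).ravel()
    return c,R,t
def pix2plane(n,uv,z,C=None):
    c,R,t=C or cam(n);uv=np.atleast_2d(np.array(uv,float))
    d=np.stack([(uv[:,0]-c["cx"])/c["fx"],(uv[:,1]-c["cy"])/c["fy"],np.ones(len(uv))],1)@R
    o=-R.T@t;return o+d*((z-o[2])/d[:,2])[:,None]
def cloud(n,depth,C=None):
    c,R,t=C or cam(n);v,u=np.mgrid[:depth.shape[0],:depth.shape[1]]
    P=np.stack([(u-c["cx"])/c["fx"]*depth,(v-c["cy"])/c["fy"]*depth,depth],-1)
    return (P-t)@R
E
python3 - <<'E'
from h import *
p,d=camera("top");W=cloud("top",d)
big=cv2.resize(p[100:300,180:400],None,fx=3.6,fy=3,interpolation=cv2.INTER_CUBIC)
cv2.imwrite("pics/topcrop.png",cv2.resize(p[110:295,170:410],None,fx=3.2,fy=3.2,interpolation=cv2.INTER_CUBIC))
hsv=cv2.cvtColor(p,cv2.COLOR_BGR2HSV)
def comps(m,lo=10):
    n,l,s,c=cv2.connectedComponentsWithStats(m.astype(np.uint8))
    return [(c[i].round(1),s[i].tolist(),l==i) for i in range(1,n) if s[i,4]>lo]
roi=np.zeros(d.shape,bool);roi[100:300,180:410]=1
Z=W[...,2]
# stems: height
print("high>65mm")
for c,s,m in comps(roi&(Z>0.066)&(Z<0.1)):
    print(c,s,W[m].mean(0).round(4),np.median(Z[m]).round(4),"plane",pix2plane("top",c,0.075)[0].round(4))
print("white tray/dish")
for c,s,m in comps(roi&(hsv[...,1]<45)&(hsv[...,2]>130),300):
    cnt=cv2.findContours(m.astype(np.uint8),cv2.RETR_EXTERNAL,cv2.CHAIN_APPROX_NONE)[0][0]
    Q=pix2plane("top",cnt[:,0],0.014)[:,:2].astype(np.float32)
    print(c,s,"rect",cv2.minAreaRect(Q),"circ",cv2.minEnclosingCircle(Q),np.percentile(Z[m],[5,50,95]).round(4))
print("board")
m=roi&(hsv[...,1]>60)&(Z>0.009)&(Z<0.024)
for c,s,mm in comps(m,800):
    cnt=max(cv2.findContours(mm.astype(np.uint8),cv2.RETR_EXTERNAL,cv2.CHAIN_APPROX_NONE)[0],key=len)
    Q=pix2plane("top",cnt[:,0],0.015)[:,:2].astype(np.float32)
    print(c,s,cv2.minAreaRect(Q),np.median(Z[mm]))
E
```

```text
high>65mm
[386.7 199.6] [382, 193, 12, 14, 63] [ 0.5339 -0.3157  0.0679] 0.0676 plane [ 0.5326 -0.3139  0.075 ]
[315.6 220.5] [311, 216, 10, 10, 71] [ 0.4767 -0.1289  0.0748] 0.0753 plane [ 0.4766 -0.129   0.075 ]
[279.  222.9] [275, 219, 9, 9, 67] [ 0.4699 -0.0348  0.0746] 0.0749 plane [ 0.4698 -0.0347  0.075 ]
[242.2 224.8] [238, 221, 9, 9, 66] [0.4641 0.06   0.0753] 0.0755 plane [0.4642 0.0601 0.075 ]
white tray/dish
[203.7 151.3] [182, 131, 44, 41, 1561] rect ((0.6787866353988647, 0.17378634214401245), (0.11575540900230408, 0.11508174240589142), 88.1165771484375) circ ((0.6791612505912781, 0.17298924922943115), 0.08051950484514236) [-0.0007  0.0042  0.0146]
[321.7 157.7] [301, 137, 43, 42, 1330] rect ((0.6620783805847168, -0.15606358647346497), (0.11751311272382736, 0.11651422828435898), 0.2339821755886078) circ ((0.6626121401786804, -0.15615111589431763), 0.059967514127492905) [-0.0003  0.0047  0.0148]
board
[278.3 226. ] [222, 204, 114, 44, 3426] ((0.4708126485347748, -0.03478275239467621), (0.10236533731222153, 0.30040809512138367), 3.443110227584839) 0.015016167239169435
```

View pics/topcrop.png

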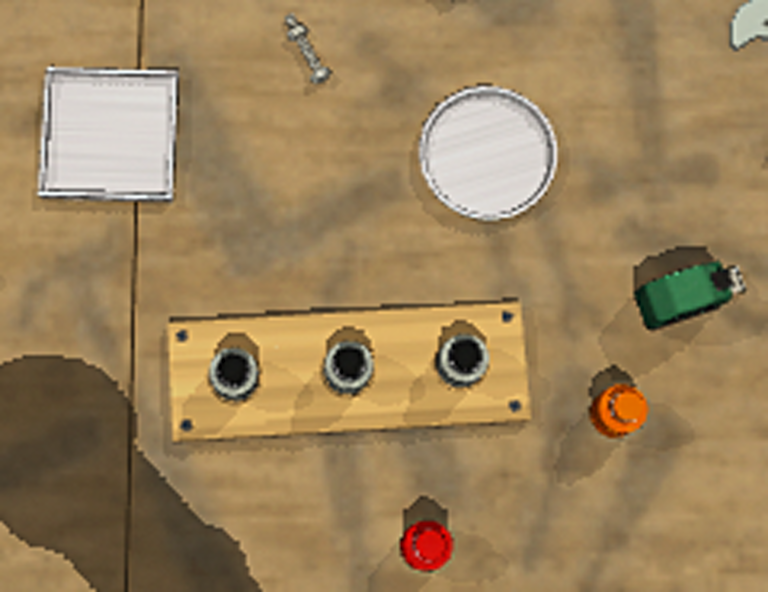

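The geometry agrees with the brief: stem tops are at z≈0.075, spacing is 95 mm, the board is 300×102, the tray 116 and the dish 120. I'll check reach first, then press the left buffer.

```bash
cat >> h.py <<'E'
B={"L":np.array([.4642,.0601]),"M":np.array([.4698,-.0347]),"R":np.array([.4766,-.1290])}
TRAY=np.array([.6788,.1738]);DISH=np.array([.6622,-.1561])
def q(deg): # jaw axis angle in world
    a=np.radians((deg+90)/2);return np.array([0,np.cos(a),np.sin(a),0])
def st():
    s=env.get_state();return s["time"],s["tcp_pos"].round(4),s["force"].round(2)
def favg(n=5):
    F=[];z=[]
    for _ in range(n):
        env.dwell(.08);s=env.get_state();F.append(s["force"]);z.append(s["tcp_pos"])
    return np.mean(F,0),np.mean(z,0)
def press(k):
    x,y=B[k]
    env.movel([x,y,.160],velocity=.12)
    f0,z0=favg(4)
    hit=env.movel([x,y,.141],velocity=.015,stop_force=2.0)
    f1,z1=favg(3);print(k,"hit",hit,"z",z1.round(4),"dF",(f1-f0).round(2),"t",st()[0])
    return f0,z1
E
python3 - <<'E'
from h import *
for a in (3.4,-176.6,93.4,-86.6):
    for n,p in list(B.items())+[("tray",TRAY),("dish",DISH)]:
        for z in(.1,.3):
            j=kin.inverse_kinematics([*p,z],q(a));print(a,n,z,None if j is None else j.round(2))
E
```

```text
3.4 L 0.1 [-0.58  0.5   0.39  2.21 -0.39  0.5   0.17]
3.4 L 0.3 [-0.88  0.15  0.69  2.07 -0.11  0.96 -0.07]
3.4 M 0.1 [-0.58  0.57  0.66  2.22 -0.67  0.56  0.64]
3.4 M 0.3 [-0.84  0.18  0.89  2.07 -0.17  0.96  0.2 ]
3.4 R 0.1 [-0.37  0.59  0.64  2.16 -0.65  0.59  0.81]
3.4 R 0.3 [-0.66  0.26  0.96  2.03 -0.25  0.98  0.48]
3.4 tray 0.1 [-0.69  0.81  0.54  1.65 -0.53  0.83  0.13]
3.4 tray 0.3 [-0.76  0.59  0.65  1.52 -0.38  1.15  0.02]
3.4 dish 0.1 [-0.28  0.82  0.64  1.71 -0.63  0.83  0.7 ]
3.4 dish 0.3 [-0.5   0.71  1.05  1.59 -0.64  1.22  0.73]
-176.6 L 0.1 [-0.2   0.46 -0.07  2.19  0.07  0.49  2.87]
-176.6 L 0.3 [ 0.74  0.34 -1.17  1.98  0.36  1.05  2.6 ]
-176.6 M 0.1 [-0.92  0.99  1.26  2.23 -1.24  1.   -1.96]
-176.6 M 0.3 [-1.12  0.35  1.32  2.08 -0.4   1.01 -2.67]
-176.6 R 0.1 [-0.71  1.02  1.26  2.18 -1.23  1.03 -1.8 ]
-176.6 R 0.3 [-0.87  0.43  1.31  2.03 -0.48  1.04 -2.41]
-176.6 tray 0.1 [-0.2   0.74 -0.2   1.61  0.19  0.81  2.72]
-176.6 tray 0.3 [-0.31  0.52 -0.05  1.49  0.03  1.13  2.84]
-176.6 dish 0.1 [-0.56  1.19  1.25  1.72 -1.22  1.22 -2.04]
-176.6 dish 0.3 [-0.57  0.
[... 467 characters left out ...]
 1.13  1.42]
93.4 dish 0.1 [-0.09  0.74  0.34  1.69 -0.33  0.77  2.04]
93.4 dish 0.3 [-0.33  0.58  0.72  1.58 -0.41  1.14  2.1 ]
-86.6 L 0.1 [-0.74  0.54  0.6   2.22 -0.61  0.54 -1.19]
-86.6 L 0.3 [-1.03  0.17  0.87  2.08 -0.16  0.96 -1.59]
-86.6 M 0.1 [-0.64  0.6   0.74  2.22 -0.75  0.59 -0.84]
-86.6 M 0.3 [-0.97  0.22  1.07  2.08 -0.24  0.97 -1.29]
-86.6 R 0.1 [-0.41  0.61  0.7   2.17 -0.7   0.61 -0.7 ]
-86.6 R 0.3 [-0.72  0.28  1.04  2.03 -0.29  0.99 -1.05]
-86.6 tray 0.1 [-0.76  0.85  0.66  1.65 -0.65  0.87 -1.35]
-86.6 tray 0.3 [-0.82  0.62  0.75  1.53 -0.45  1.17 -1.5 ]
-86.6 dish 0.1 [-0.27  0.81  0.61  1.71 -0.6   0.83 -0.89]
-86.6 dish 0.3 [-0.52  0.74  1.1   1.59 -0.68  1.24 -0.81]
```

```bash
python3 - <<'E'
from h import *
env.grip(0.0,20);print(st())
env.reach([*B["L"],.25],q(3.4));print(st(),env.get_state()["opening"])
# wrist check of stem centre
C=cam("wrist");p,d=camera("wrist");cv2.imwrite("pics/wrist1.png",p)
W=cloud("wrist",d,C);
m=((W[...,2]>.069)&(W[...,2]<.085)&(W[...,0]>.42)&(W[...,0]<.53)).astype(np.uint8)
n,l,s,c=cv2.connectedComponentsWithStats(m)
for i in range(1,n):
    if s[i,4]>60: print(c[i],s[i],pix2plane("wrist",c[i],.075,C)[0].round(4),np.median(W[...,2][l==i]).round(4))
E
```

```text
(0.9667, array([0.157 , 0.6565, 0.3039]), array([-1.49,  0.59,  0.15]))
(3.3583, array([0.4645, 0.0612, 0.25  ]), array([ 0.29, -0.15, -0.21])) -7.20951723411394e-05
[256.12737643 189.15019011] [243 177  27  26 526] [0.4661 0.0639 0.075 ] 0.0735
```

View pics/wrist1.png

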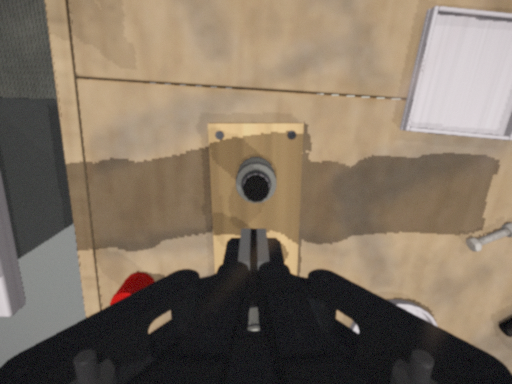

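The wrist picture shows the left stem at (256,187), with the closed fingertips at (255,235). It places the stem within 4 mm of the top-camera estimate, so I'll split the difference for all three and press.

```bash
cat >> h.py <<'E'
for k in B: B[k]=B[k]+np.array([.001,.0015])
E
python3 - <<'E'
from h import *
f0,z=press("L");np.save("L0.npy",np.r_[f0,z]);print(st())
E
```

```text
L hit True z [0.4651 0.0616 0.147 ] dF [0.11 0.54 3.37] t 5.7417
(5.7417, array([0.4651, 0.0616, 0.147 ]), array([-0.06,  0.04,  3.77]))
```

```bash
cat >> h.py <<'E'
def push(k,zs,depth=.0078):
    x,y=B[k]
    h=env.movel([x,y,zs-depth],velocity=.012,stop_force=13)
    f,z=favg(6);print(k,"stopped" if h else "reached","dz mm",(1e3*(zs-z[2])).round(2),"F",f.round(2),"t",st()[0]);return f,z
E
python3 - <<'E'
from h import *
a=np.load("L0.npy");print(a.round(3))
push("L",a[5])
E
```

```text
[-0.059 -0.149 -0.066  0.465  0.062  0.147]
L reached dz mm 7.31 F [-2.23  0.1  12.6 ] t 7.025
```

The left buffer pushed back with 12.6 N at about 7.5 mm, so it looks like the stiff one. Releasing it and going on to the middle.

```bash
python3 - <<'E'
from h import *
env.movel([*B["L"],.165],velocity=.08)
env.movel([*B["M"],.165],velocity=.12)
f0,z=press("M")
if .1435<z[2]<.1505: push("M",z[2])
E
```

```text
M hit True z [ 0.4707 -0.0332  0.147 ] dF [0.44 0.3  2.77] t 10.125
M reached dz mm 7.63 F [-0.82  0.09  8.43] t 11.4083
```

```bash
python3 - <<'E'
from h import *
env.movel([*B["M"],.165],velocity=.08)
env.movel([*B["R"],.165],velocity=.12)
f0,z=press("R")
if .1435<z[2]<.1505: push("R",z[2])
env.movel([*B["R"],.25],velocity=.15)
C=cam("wrist");p,d=camera("wrist");cv2.imwrite("pics/wrist2.png",p)
p,d=camera("top");W=cloud("top",d);cv2.imwrite("pics/top2.png",p)
print(st())
E
```

```text
R hit True z [ 0.4775 -0.1275  0.1467] dF [0.5  0.66 3.14] t 14.5167
R reached dz mm 7.76 F [0.75 0.31 4.83] t 15.8
(16.7917, array([ 0.4769, -0.1273,  0.2489]), array([ 0.28,  0.6 , -0.02]))
```

View pics/top2.png

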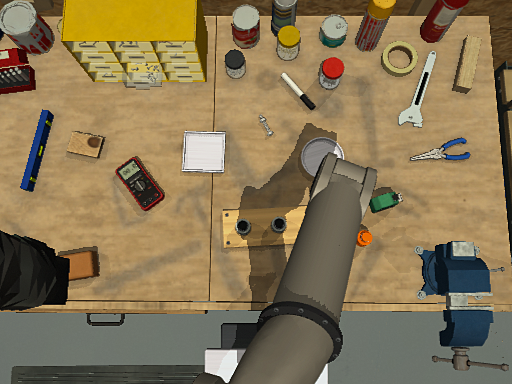

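Readings at about 7.5 mm are left 12.6 N (stiff), middle 8.4 N (medium) and right 4.8 N (soft). The top view shows nothing disturbed, with the bolt at (265,125), multimeter at (139,183), tape at (385,201). Next is the soft buffer from the right seat to the dish.

```bash
python3 - <<'E'
from h import *
env.movel([*B["R"],.20],velocity=.15)
env.grip(.070,30)
h=env.movel([*B["R"],.098],velocity=.08,stop_force=6);print(h,st())
env.grip(0.0,30);print(st(),env.get_state()["opening"])
env.movel([*B["R"],.13],velocity=.06);env.dwell(.2);print(st(),env.get_state()["opening"])
p,d=camera("wrist");cv2.imwrite("pics/wrist3.png",p)
p,d=camera("scene");cv2.imwrite("pics/scene3.png",p)
E
```

```text
False (19.3667, array([ 0.4779, -0.1276,  0.0984]), array([ 0.56, -0.43, -0.19]))
(19.75, array([ 0.478 , -0.1275,  0.0986]), array([-1.43,  0.63,  5.53])) 0.03895720947109723
(20.6333, array([ 0.4774, -0.1275,  0.1297]), array([ 0.73, -0.46, -1.69])) 0.039107581297600655
```

View pics/scene3.png

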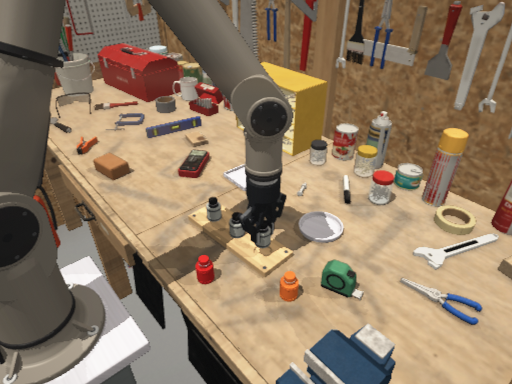

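The scene view shows the gripper holding the right buffer, lifted, at about (262,232), and the opening is 39 mm, which fits the collar. Carrying it to the dish.

```bash
cat >> h.py <<'E'
def place(src,T):
    env.movel([*src,.165],velocity=.12)
    env.movel([*T,.165],velocity=.15)
    env.movel([*T,.106],velocity=.10); env.dwell(.15)
    h=env.movel([*T,.087],velocity=.015,stop_force=2.5);print("touch",h,st())
    env.grip(.070);env.dwell(.1)
    env.movel([*T,.19],velocity=.12);print(st())
E
python3 - <<'E'
from h import *
place(B["R"],DISH)
p,d=camera("wrist");cv2.imwrite("pics/wrist4.png",p)
p,d=camera("scene");cv2.imwrite("pics/scene4.png",p)
E
```

```text
touch True (24.3583, array([ 0.6621, -0.1561,  0.0917]), array([-0.35,  1.21,  4.95]))
(25.8417, array([ 0.6617, -0.1558,  0.1891]), array([0.16, 0.28, 0.51]))
```

View pics/wrist4.png

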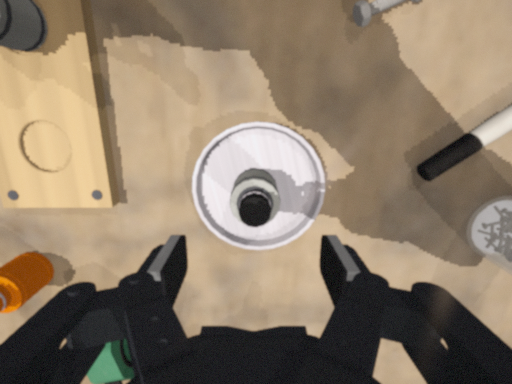

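View pics/scene4.png

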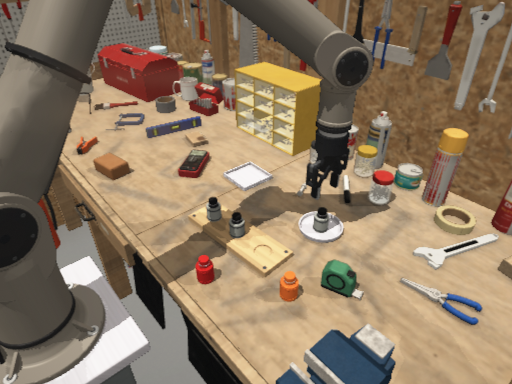

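The wrist view shows the soft buffer upright at the dish centre, base at about (256,185). The scene view agrees, at (320,220). Now the stiff one from the left seat, passing above the medium buffer.

```bash
python3 - <<'E'
from h import *
env.movel([*B["L"],.20],velocity=.2)
h=env.movel([*B["L"],.098],velocity=.08,stop_force=6);print(h,st())
env.grip(0.0,30);print(st(),env.get_state()["opening"])
env.movel([*B["L"],.13],velocity=.06);env.dwell(.2);print(st(),env.get_state()["opening"])
if env.get_state()["opening"]>.036:
    place(B["L"],TRAY)
p,d=camera("wrist");cv2.imwrite("pics/wrist5.png",p)
# pull clear for top view
env.movel([.62,.33,.30],velocity=.2);print(st())
p,d=camera("top");cv2.imwrite("pics/top5.png",p);W=cloud("top",d);Z=W[...,2]
m=((Z>.055)&(Z<.09)&(W[...,1]<.22)&(W[...,1]>-.25)&(W[...,0]<.75)&(W[...,0]>.4)).astype(np.uint8)
n,l,s,c=cv2.connectedComponentsWithStats(m)
for i in range(1,n):
    if s[i,4]>30: print(c[i].round(1),s[i],W[l==i].mean(0).round(4),np.median(Z[l==i]).round(4))
E
```

```text
False (28.9833, array([0.4655, 0.0617, 0.0984]), array([ 0.3 , -0.07,  0.34]))
(29.3667, array([0.4656, 0.0617, 0.0985]), array([-0.32, -0.03,  5.77])) 0.038851513696015874
(30.25, array([0.465 , 0.0615, 0.1297]), array([-0.54, -0.29, -2.1 ])) 0.039089514077160076
touch True (34.2417, array([0.6787, 0.1737, 0.0916]), array([-0.48, -0.36,  4.84]))
(35.725, array([0.6782, 0.1738, 0.1891]), array([-0.61,  0.76, -0.1 ]))
(36.925, array([0.6203, 0.3282, 0.2993]), array([0.23, 0.25, 0.61]))
[202.  147.3] [198 143   9  10  73] [0.6737 0.171  0.0665] 0.0674
[325.  153.5] [321 149   9  10  73] [ 0.6583 -0.1578  0.0662] 0.067
[278.6 223.6] [272 217  15  14 117] [ 0.469  -0.034   0.0673] 0.0721
```

View pics/wrist5.png

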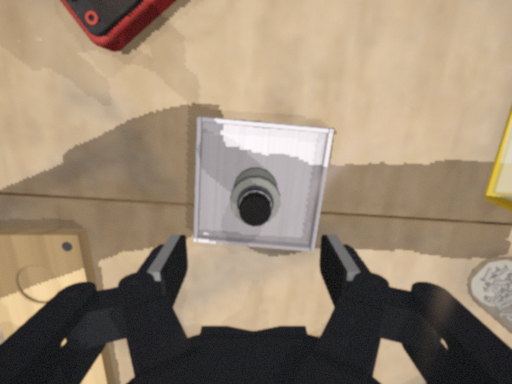

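View pics/top5.png

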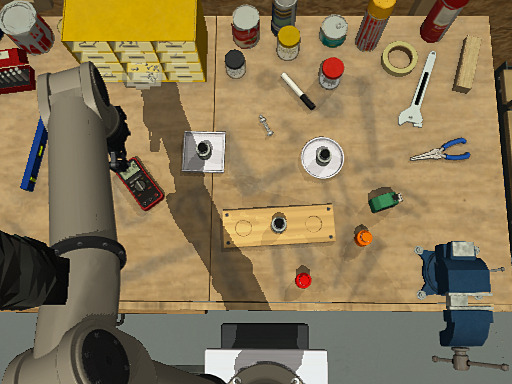

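The wrist and top views show the stiff buffer upright in the tray at (204,149) and the soft one in the dish at (324,155). The medium one is still in the middle seat at (279,224). Stem tops are at z≈0.067–0.068, which fits standing on the floors. The bolt, multimeter and tape sit at the same pixels as at the start.

```bash
python3 - <<'E'
from h import *
env.dwell(.3);print(st());job.job_done()
E
```

```text
(37.275, array([0.6202, 0.3295, 0.2997]), array([ 0.17,  0.55, -0.3 ]))
the job is handed in; nothing more can be done
```

I pressed the three buffers from left to right, moved the soft and stiff ones to their places, and handed the job in at about 37 s. No verdict is reported.

| Seat | Stem pushed in | Push back | Buffer | Now standing in |
|---|---|---|---|---|
| Left | about 7.3 mm | 12.6 N | stiff | square tray |
| Middle | about 7.6 mm | 8.4 N | medium | its seat |
| Right | about 7.8 mm | 4.8 N | soft | round dish |

I held each stem there for about 0.5 s. The push-in depths are counted from the point where the fingertips touched the stem, so the true figures may be a few tenths of a millimetre more.

**Placing:** in the last top-camera check, both moved buffers stood upright on the floors, with stem tops at about 67 mm against 68 mm expected. Both were about 5 mm off centre, where 36 mm is allowed. The medium one had shifted about 1 mm at most, and the gripper was clear of everything.

**Bystanders:** the bolt, multimeter and tape measure look unmoved in the pictures. I compared them by eye and did not measure them.

**Disagreement:** the wrist and top cameras placed the left stem about 4 mm apart, so I aimed between the two, and the presses and grasps worked.

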